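# Square a hook tile into the drilling board and lock it with the keeper

## Robot

A 7-joint arm with a two-finger parallel gripper is mounted at the origin on the work surface. World frame = base frame: x ahead of the robot, y to its left, z up, the work surface at z = 0. Lengths are in m, angles in rad, forces in N, time in s.
With the tool pointing down it reaches from about 0.425 to 0.95 m from the base axis. Payload 4.7 kg.
Tool frame: the origin (TCP) lies on the mounting face of the last link; the fingertips stand ahead of it and the grasp point (between the pads) lies 164 mm ahead of it (bot.finger_overhang is the z of the fingertips in the tool frame, in m); z points along the fingers, y is the line along which they close (so a half turn about z gives the same grasp; the last joint's range is limited). The gripper opens to 87 mm and grips with 3 to 60 N. Pads are 19 mm wide; open, the fingers measure 117 mm over their backs; the gripper's body (75 mm by 190 mm) begins 51 mm behind the grasp point.
Start: joints at [-1.34, 0.469, -0.049, 1.532, 0.024, 1.141, -0.082], TCP at [0.173, 0.652, 0.405] pointing down, gripper open.
Joint ranges: [-2.59, 2.59], [-0.33, 1.99], [-1.39, 1.29], [0.1, 2.45], [-1.04, 4.18], [0.21, 1.99], [-2.66, 2.66]. Speed limits (rad/s): [2.57, 2.57, 3.14, 3.14, 3.14, 3.14, 3.14].

## Interface

Orientations are given as a 3x3 rotation matrix whose columns are the frame's x, y, z axes.
In Python, from bench import bot, camera, camera_params, job gives the robot as it stands.
- The arm moves only by the tool step_arm, never from a script. Its argument "series" is a list of rows, each an object with "twist": the turn, a rotation vector about the tool's x, y, z as a fraction of full scale, a list of three; "slide": the shift along the tool's x, y, z as a fraction of full scale, a list of three; "claw": the closure, from -1 (fully open) to 1 (shut). A call has 1 to 8 rows; each row shifts and turns the commanded pose from where the row before left it, along the tool's axes as they then stand; what a row does not reach is not made up. Full scale, the value 1, is 0.03 m for a shift and 0.1 rad for a turn. A row lasts 1/8 s, in which the tool goes at most 62.5 mm and 10.7 degrees, less where a joint would pass 70% of its speed; a pose out of reach is approached as far as the arm can. A call with a number of a shift or a turn outside -1 to 1 is refused whole. A call with a gripper value outside its range is refused whole. The fingers move at their own pace and stop on an object; "newtons" is the grip in N (left out, the last holds). Time passes only in rows, so rows that do not move let the fingers close. It gives the time, the measured TCP pose, the force, the opening and the grip force at its end, in the units of the state.
- bot.read_state(): the state, without advancing time (a new reading comes with each control period).
- camera(name): name is "scene" or "top" or "wrist"; returns the picture (480x640x3 uint8, red, green, blue); there is no depth.
- camera_params(name): a dict with "fx", "fy", "cx", "cy" (pixels), "R" (3x3) and "t" (3): a world point X has camera coordinates R X + t. Camera axes: x right, y down, z forward; pixel columns grow to the right and rows downward; lengths in m; the calibration is good to about 2 mm. A picture is of the moment at which its call begins: read the wrist's pose just before it. camera_params takes no time and is no camera call; for the wrist camera it gives the pose at the moment of the call.
- job.close_job(): hands the job in; it is judged then, once.
The state is a dict: "time_s": time; "joint_positions": joint angles; "dq": joint speeds; "joint_torque": joint torques, N m; "ee_pos": TCP position; "orientation": TCP orientation; "force": force on the tool from outside, world axes, zero at the start; "torque": the same for the moment, N m; "gripper_width": opening from 0.0 (shut) to 1.0 (fully open); "gripper_force": force on a finger pad.
Only numpy, scipy, OpenCV 4.12 (cv2) and the standard library are available. Lean on these libraries where they do the work, as an engineer would, in place of code of your own. Each camera call takes 0.05 s, during which the arm holds its last target. There are 200 camera calls.

## Task

Pick up the ceramic hook tile by its hook and set it down on the drilling board without dropping it, long edges along the side fence, then push it square and flush into the corner so it is fully home against both fences. After that lift the orange-finned keeper over the red ridge in its track, set it down flat on the other side and slide it snug against the tile's edge, leaving the tile flush. Leave the caddy, spirit level, torch and clamp where they are.

Things in the scene. Friction and masses are not known exactly. Their poses are not given: they have to be found in the camera images.
- jig: Home-made drilling board, fixed to the shelf. Brown wooden bed 190 (x) x 310 (y) x 12 mm thick; origin at the centre of its underside, z up, bed top at z = 12. At its +x, -y corner two pale wooden fences, 12 mm above the bed, meet square; at its +y end lies the keeper's track. The bed is bare from x = -95 to -60 mm.
- corner (a point): Fence corner, on the bed, axes as the board's (board x = +75, y = -135 mm). From here the end fence's inner face runs 110 mm in +y (facing -x, fence 20 mm thick) and the side fence's inner face runs 135 mm in -x (facing +y, 20 mm thick).
- home (a point): Point on the bed where the centre of the tile's underside lies when it is fully home in the corner (board x = +15, y = -85 mm); axes as the board's. The tile's 120 mm then runs along x, its 100 mm along y.
- ridge (a point): Middle of the foot of the red ridge across the keeper's track, on the bed (board x = +15, y = +49 mm). Ridge 6 mm high, 8 mm long in y. The track runs along y between two aluminium rails 10 mm wide and 10 mm high, 46 mm apart inside, from board y = 0 to +155; a pale stop 10 mm high closes it from y = +140 on.
- tile: White ceramic tile 120 (x) x 100 (y) x 10 mm, 0.25 to 0.46 kg, flat on the shelf, blue hook up. Origin: centre of its underside, z up. The hook is 16 mm thick (across y): a neck (x = -22 to -2 mm) carries a bar along x from -22 to +22 mm, 34 to 48 mm above the underside. Pinch the bar across its 16 mm from above; the origin is close to the centre of mass.
- keeper: Keeper, loose in the track: pale wooden block 40 (x) x 60 (y) x 18 mm with an upright orange fin, 16 mm thick (x), 44 long (y), 18 to 52 mm above the underside; 0.12 to 0.2 kg. Origin: centre of underside; axes near the board's. Starts between ridge and end stop; 3 mm play to each rail. Must be lifted over 6 mm to pass the ridge. Against a tile fully home its centre is at board y = -5 mm.
- keeper_nose (a point): Middle of the bottom edge of the keeper's nose, the face that looks to the board's -y side (30 mm in -y from the keeper's origin).
- caddy: Blue plastic tool caddy with a closed hinged lid, 270 x 180 x 120 mm (knob on its front, 35 mm out), fixed on the shelf; origin at the centre of its underside. A bystander.
- level: Steel spirit level 24 (x) x 220 (y) x 50 mm high standing on its edge, loose; origin at the centre of its underside. A bystander.
- torch: Yellow plastic torch about 165 mm long along x, 56 mm high, loose; origin under its middle. A bystander.
- clamp: Wooden hand-screw clamp holding a dark scrap block, about 225 (x, over the screw handles) x 150 (y) x 34 mm, loose; origin at the centre of its underside. A bystander.

How it is judged:
On the way, in this order (a step that is already met when the one before it is completed fails the run):
1. the tile lies on the board square and flush against both fences (within 2.5 mm and 1.4 degrees), the keeper still behind the ridge (x of tile in the frame of jig between 0.0125 and 0.018 m and y of tile in the frame of jig between -0.088 and -0.0825 m and z of tile in the frame of jig between 0.009 and 0.0145 m and angle between the x axis of tile and the x axis of jig, either way round below 0.025 rad and angle between tile's own z axis and vertical below 0.03 rad and y of keeper in the frame of jig above 0.078 m), for 0.2 s.
2. the keeper is lifted above the ridge and is passing over it (z of keeper in the frame of jig above 0.0165 m and y of keeper in the frame of jig between 0.02 and 0.075 m), for 0.03 s.
At the end, for the whole second after the job is handed in: The tile lies flat on the bed, within 2.5 mm of touching each fence and within 1.4 degrees of square; the keeper sits flat in its track on the tile's side of the ridge, its nose within 3.5 mm of where the edge of a tile fully home is; both are at rest and released (x of tile in the frame of jig between 0.0125 and 0.018 m and y of tile in the frame of jig between -0.088 and -0.0825 m and z of tile in the frame of jig between 0.009 and 0.0145 m and angle between the x axis of tile and the x axis of jig, either way round below 0.025 rad and angle between tile's own z axis and vertical below 0.03 rad and y of keeper_nose in the frame of jig between -0.039 and -0.0315 m and x of keeper in the frame of jig between 0.009 and 0.021 m and z of keeper in the frame of jig between 0.009 and 0.0145 m and angle between keeper's own z axis and vertical below 0.05 rad and linear speed of each of tile, keeper below 0.01 m/s).
It fails at once if the tile is let go in mid-air (height (world z) of tile above 0.06 m and contact force between the fingers and tile below 0.05 N).
It fails at once if the level is shifted by more than 20 mm (distance of level from where it was at the start of the episode above 0.02 m).
It fails at once if the torch is shifted by more than 20 mm (distance of torch from where it was at the start of the episode above 0.02 m).
It fails at once if the clamp is shifted by more than 20 mm (distance of clamp from where it was at the start of the episode above 0.02 m).
It fails at once if the caddy is struck (contact force between the arm and caddy above 5 N).
It also fails if it takes over 72 s, if anything falls off the work surface, if the arm or the gripper's body presses on something with over 40 N, if the wrist force passes 120 N, or if a joint passes its speed limit or range.

## Working session

There is one attempt and no reset: what is moved stays moved. The work goes in short steps, Python scripts to look and compute and a tool call to move; the robot and the scene stay as the last step left them, time stands still between calls to the robot, and variables do not carry over. Pictures are saved under pics/ and viewed, at most 10 in all, crops included, and the job is handed in when it is done.

Besides the shell and the picture viewer there is one more tool, called after ">>>" as name([rows], argument=value, ...), one row to a line, values as JSON. step_arm: Moves the arm, as the interface text tells. Shift numbers are shares of 0.03 m and turn numbers shares of 0.1 rad, none past 1 either way. Its arguments: {"type":"object","properties":{"series":{"type":"array"},"newtons":{"type":"number"}},"required":["series"]}

```bash
mkdir -p pics; ls; python3 - <<'E'
from bench import bot,camera,camera_params
import cv2,numpy as np
s=bot.read_state();print(s, bot.finger_overhang)
for n in("scene","top"):
    im=camera(n);cv2.imwrite(f"pics/{n}0.png",im[:,:,::-1])
    p=camera_params(n);print(n,p)
E
```

```text
pics
{'time_s': 0.0, 'joint_positions': array([-1.33991373,  0.46944311, -0.04859869,  1.53371487,  0.02412455,
        1.14100674, -0.08229714]), 'dq': array([ 0.00159646, -0.00089645, -0.00121593, -0.0011763 , -0.00096742,
        0.0001798 , -0.00068347]), 'joint_torque': array([-9.49270179e-04, -5.07977164e+01, -8.09939532e-02, -2.36152017e+01,
       -6.13790844e-02,  3.78510542e-02,  1.72393279e-04]), 'ee_pos': array([0.17330137, 0.65211134, 0.40368911]), 'orientation': array([[-9.66458334e-01,  2.56823120e-01, -4.17689450e-04],
       [ 2.56823442e-01,  9.66456389e-01, -1.94104202e-03],
       [-9.48258293e-05, -1.98320868e-03, -9.99998029e-01]]), 'force': array([-0.07428626, -0.16551172,  0.41794686]), 'torque': array([-0.05987493, -0.00041085, -0.04171736]), 'gripper_force': 0.0, 'gripper_width': 0.9960891657074009} 0.1822
scene {'fx': 582.066318249395, 'fy': 582.066318249395, 'cx': 317.13408128474583, 'cy': 234.66808034132978, 'R': array([[ 0.37336173,  0.92733841, -0.02538705],
       [ 0.5033009 , -0.22547385, -0.83417609],
       [-0.77928764,  0.2986721 , -0.55091356]]), 't': array([-0.18286559, -0.28162983,  2.31553787])}
top {'fx': 492.33985308833803, 'fy': 492.33985308833803, 'cx': 322.6296533514944, 'cy': 246.54807395797042, 'R': array([[-3.07134000e-04, -9.99998894e-01,  1.45546313e-03],
       [-9.95953093e-01,  1.75082395e-04, -8.98743863e-02],
       [ 8.98740321e-02, -1.47717649e-03, -9.95952045e-01]]), 't': array([-0.02407033,  0.61052736,  1.37806396])}
```

View pics/top0.png

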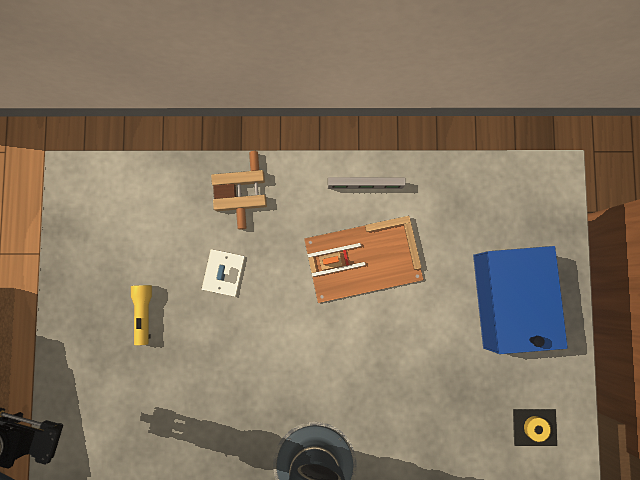

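View pics/scene0.png

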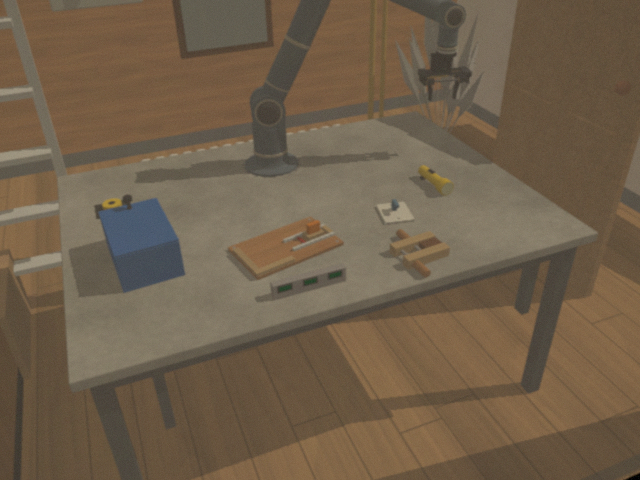

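The top view shows the tile at (224,273) with its hook at (221,272). The board is at (365,258), with its fence corner at the top right (410,218) and the keeper at (335,261). The level lies at (366,184), the clamp at (240,190), the torch at (141,315) and the caddy at right. The scene view agrees.

```bash
cat > h.py <<'E'
import numpy as np,cv2
from bench import bot,camera,camera_params
def ray(p,uv,z):
    uv=np.atleast_2d(uv).astype(float)
    d=np.c_[(uv[:,0]-p['cx'])/p['fx'],(uv[:,1]-p['cy'])/p['fy'],np.ones(len(uv))]@p['R']
    c=-p['R'].T@p['t']
    return c+d*((z-c[2])/d[:,2])[:,None]
def proj(p,X):
    q=np.atleast_2d(X)@p['R'].T+p['t'];return np.c_[p['fx']*q[:,0]/q[:,2]+p['cx'],p['fy']*q[:,1]/q[:,2]+p['cy']]
def Rz(a):return np.array([[np.cos(a),-np.sin(a)],[np.sin(a),np.cos(a)]])
def blob(m):
    m=cv2.morphologyEx(m.astype(np.uint8)*255,cv2.MORPH_OPEN,np.ones((2,2)))
    cs,_=cv2.findContours(m,cv2.RETR_EXTERNAL,cv2.CHAIN_APPROX_NONE)
    return max(cs,key=cv2.contourArea)
def look(n):
    p=camera_params(n);return camera(n),p
E
python3 - <<'E'
from h import *
im=cv2.imread('pics/top0.png');p=camera_params('top')
hsv=cv2.cvtColor(im,cv2.COLOR_BGR2HSV)
for u,v in((224,273),(215,257),(350,285),(400,260),(330,262),(344,258),(221,272),(412,240)):print((u,v),hsv[v,u])
t=np.zeros((480,640),bool);t[240:305,195:252]=1
c=blob(t&(hsv[...,1]<40)&(hsv[...,2]>190))
X=ray(p,c[:,0],0.01)[:,:2].astype(np.float32)*1000;print('tile',cv2.minAreaRect(X))
b=np.zeros((480,640),bool);b[205:310,298:435]=1
c=blob(b&(hsv[...,1]>85)&(hsv[...,2]>90))
X=ray(p,c[:,0],0.012)[:,:2].astype(np.float32)*1000;print('board',cv2.minAreaRect(X))
w=camera_params('wrist');s=bot.read_state()
Rc=w['R']@s['orientation'];print('cam in tool',s['orientation'].T@(-w['R'].T@w['t']-s['ee_pos']),'\n',Rc.round(3),w['fx'],w['cx'],w['cy'])
E
```

```text
(224, 273) [ 30  26 255]
(215, 257) [ 23  37 242]
(350, 285) [ 13 154 179]
(400, 260) [ 12 156 199]
(330, 262) [ 11 186 250]
(344, 258) [ 12 133  75]
(221, 272) [100  79 136]
(412, 240) [ 16 126 190]
tile ((534.8651733398438, 260.8963623046875), (97.04100799560547, 117.51171112060547), 78.14228820800781)
board ((574.3663940429688, -144.64337158203125), (191.76300048828125, 313.10601806640625), 12.14305305480957)
cam in tool [0.08486247 0.00029105 0.01998686] 
 [[-0.     1.    -0.   ]
 [-0.952 -0.    -0.305]
 [-0.305 -0.     0.952]] 358.117053103628 319.9119730788869 243.20728072244776
```

>>> step_arm([
  {"twist":[0,0,0],"slide":[-0.94,-0.6,0.15],"claw":-1},
  {"twist":[0,0,0],"slide":[-0.94,-0.6,0.15],"claw":-1},
  {"twist":[0,0,0],"slide":[-0.94,-0.6,0.15],"claw":-1},
  {"twist":[0,0,0],"slide":[-0.94,-0.6,0.15],"claw":-1},
  {"twist":[0,0,0],"slide":[-0.94,-0.6,0.15],"claw":-1},
  {"twist":[0,0,0],"slide":[-0.94,-0.6,0.15],"claw":-1},
  {"twist":[0,0,0],"slide":[-0.94,-0.6,0.15],"claw":-1},
  {"twist":[0,0,0],"slide":[-0.94,-0.6,0.15],"claw":-1},
])

```text
time_s: 1.1
ee_pos: [0.355, 0.4543, 0.3682]
orientation: [[-0.966, 0.257, -0.0], [0.257, 0.966, -0.001], [0.0, -0.001, -1.0]]
force: [0.6, -0.4, -0.3]
gripper_width: 1.0
gripper_force: 0.0
```

>>> step_arm([
  {"twist":[0,0,0],"slide":[-0.94,-0.6,0.15],"claw":-1},
  {"twist":[0,0,0],"slide":[-0.94,-0.6,0.15],"claw":-1},
  {"twist":[0,0,0],"slide":[-0.94,-0.6,0.15],"claw":-1},
  {"twist":[0,0,0],"slide":[-0.94,-0.6,0.15],"claw":-1},
  {"twist":[0,0,0],"slide":[-0.94,-0.6,0.15],"claw":-1},
  {"twist":[0,0,0],"slide":[-0.94,-0.6,0.15],"claw":-1},
  {"twist":[0,0,-0.5],"slide":[-0.94,-0.6,0.15],"claw":-1},
  {"twist":[0,0,0],"slide":[0,0,0],"claw":-1},
])

```text
time_s: 2.1
ee_pos: [0.5145, 0.2797, 0.3365]
orientation: [[-0.977, 0.214, -0.0], [0.214, 0.977, -0.002], [-0.0, -0.002, -1.0]]
force: [-0.7, -0.2, 0.1]
gripper_width: 1.001
gripper_force: 0.0
```

```bash
python3 - <<'E'
from h import *
s=bot.read_state();print(s['time_s'],s['ee_pos'],s['orientation'].round(4).tolist(),np.abs(s['dq']).max())
im,p=look('wrist');im=im[:,:,::-1];cv2.imwrite('pics/w1.png',im);np.savez('w1.npz',**p)
E
```

```text
2.1 [0.51450727 0.27973174 0.33648368] [[-0.9769, 0.2138, -0.0003], [0.2138, 0.9769, -0.0021], [-0.0001, -0.0021, -1.0]] 0.04784103322074708
```

View pics/w1.png

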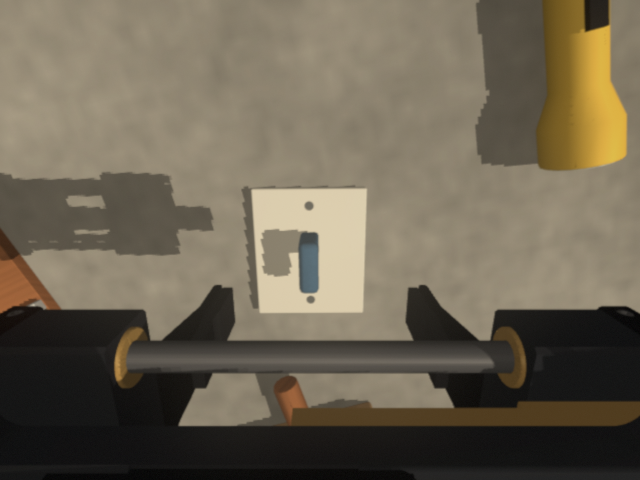

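The wrist view shows the whole tile, with corners near (251,188), (367,188), (363,312) and (259,312). The blue bar runs from about (309,233) to (310,293), and the tile is nearly square to the tool.

```bash
python3 - <<'E'
from h import *
im=cv2.imread('pics/w1.png');p=dict(np.load('w1.npz'));hsv=cv2.cvtColor(im,cv2.COLOR_BGR2HSV)
c=blob((hsv[...,1]<70)&(hsv[...,2]>190)&(np.indices((480,640))[0]<330))
X=(ray(p,c[:,0],0.01)[:,:2]*1000).astype(np.float32);print('tile',len(c),cv2.minAreaRect(X))
r=(hsv[...,0]>90)&(hsv[...,0]<120)&(hsv[...,1]>60); r[:215]=0;r[305:]=0;r[:,:280]=0;r[:,340:]=0
c=blob(r);X=(ray(p,c[:,0],0.048)[:,:2]*1000).astype(np.float32);print('bar',cv2.boundingRect(c),cv2.minAreaRect(X))
s=bot.read_state();a=np.degrees(np.arctan2(s['orientation'][1,1],s['orientation'][0,1]));print('tool y ang',a)
E
```

```text
tile 460 ((536.7350463867188, 266.1062316894531), (98.66132354736328, 118.60589599609375), 77.98332214355469)Traceback (most recent call last):
  File "<stdin>", line 6, in <module>
  File "h.py", line 14, in blob
    return max(cs,key=cv2.contourArea)
ValueError: max() iterable argument is empty
```

>>> step_arm([
  {"twist":[0,0,-0.06],"slide":[-0.42,-0.18,0.6],"claw":-1},
  {"twist":[0,0,0],"slide":[-0.41,-0.18,0.6],"claw":-1},
  {"twist":[0,0,0],"slide":[0,0,0.6],"claw":-1},
  {"twist":[0,0,0],"slide":[0,0,0],"claw":-1},
  {"twist":[0,0,0],"slide":[0,0,0],"claw":-1},
])

```text
time_s: 2.78
ee_pos: [0.5348, 0.2676, 0.2832]
orientation: [[-0.979, 0.202, -0.0], [0.202, 0.979, 0.0], [0.0, 0.0, -1.0]]
force: [0.0, -0.2, -0.1]
gripper_width: 1.003
gripper_force: 0.0
```

```bash
python3 - <<'E'
from h import *
s=bot.read_state();print(s['time_s'],s['ee_pos'],np.abs(s['dq']).max())
R=s['orientation'];print('tool y ang',np.degrees(np.arctan2(R[1,1],R[0,1])))
im,p=look('wrist');im=im[:,:,::-1];cv2.imwrite('pics/w2.png',im);np.savez('w2.npz',**p)
hsv=cv2.cvtColor(im,cv2.COLOR_BGR2HSV)
u=proj(p,[[.5365,.264,.048],[.5365,.264,.01]]).astype(int);print(u,hsv[u[0,1],u[0,0]])
c=blob((hsv[...,1]<70)&(hsv[...,2]>190)&(np.indices((480,640))[0]<330))
X=(ray(p,c[:,0],0.01)[:,:2]*1000).astype(np.float32);print('tile',cv2.boundingRect(c),cv2.minAreaRect(X))
r=(hsv[...,0]>90)&(hsv[...,0]<125)&(hsv[...,1]>50)&(hsv[...,2]>30); q=np.zeros_like(r);q[u[0,1]-70:u[0,1]+70,u[0,0]-40:u[0,0]+40]=1
c=blob(r&q);X=(ray(p,c[:,0],0.048)[:,:2]*1000).astype(np.float32);print('bar',cv2.boundingRect(c),cv2.minAreaRect(X))
E
```

```text
2.775 [0.53477929 0.26761213 0.28317808] 0.014722968337685358
tool y ang 78.37027725344551
[[314 270]
 [315 251]] [94 27 75]
tile (247, 171, 141, 151) ((536.7744140625, 265.50054931640625), (98.48043060302734, 118.4339370727539), 78.08989715576172)
bar (309, 240, 19, 58) ((536.3004150390625, 266.4004821777344), (11.564302444458008, 39.6117057800293), 77.80860900878906)
```

>>> step_arm([
  {"twist":[0,0,0.05],"slide":[-0.07,-0.05,0.7],"claw":-1},
  {"twist":[0,0,0],"slide":[0,0,0.7],"claw":-1},
  {"twist":[0,0,0],"slide":[0,0,0.7],"claw":-1},
  {"twist":[0,0,0],"slide":[0,0,0.48],"claw":-1},
  {"twist":[0,0,0],"slide":[0,0,0],"claw":-1},
  {"twist":[0,0,0],"slide":[0,0,0],"claw":1},
  {"twist":[0,0,0],"slide":[0,0,0],"claw":1},
  {"twist":[0,0,0],"slide":[0,0,0],"claw":1},
], newtons=40)

```text
time_s: 3.82
ee_pos: [0.5369, 0.2653, 0.2065]
orientation: [[-0.978, 0.207, 0.001], [0.207, 0.978, 0.001], [-0.001, 0.001, -1.0]]
force: [0.2, 1.0, -0.4]
gripper_width: 0.748
gripper_force: 0.0
```

>>> step_arm([
  {"twist":[0,0,0],"slide":[0,0,0],"claw":1},
  {"twist":[0,0,0],"slide":[0,0,0],"claw":1},
])

```text
time_s: 4.08
ee_pos: [0.5367, 0.2652, 0.2059]
orientation: [[-0.978, 0.207, 0.0], [0.207, 0.978, 0.0], [-0.0, 0.0, -1.0]]
force: [0.0, -0.4, -1.0]
gripper_width: 0.516
gripper_force: 0.0
```

>>> step_arm([
  {"twist":[0,0,0],"slide":[0,0,0],"claw":1},
  {"twist":[0,0,0],"slide":[0,0,0],"claw":1},
  {"twist":[0,0,0],"slide":[0,0,0],"claw":1},
  {"twist":[0,0,0],"slide":[0,0,0],"claw":1},
  {"twist":[0,0,0],"slide":[0,0,0],"claw":1},
  {"twist":[0,0,0],"slide":[0,0,0],"claw":1},
])

```text
time_s: 4.82
ee_pos: [0.5367, 0.2649, 0.2058]
orientation: [[-0.978, 0.207, -0.0], [0.207, 0.978, -0.0], [0.0, -0.001, -1.0]]
force: [-0.0, -2.0, 2.4]
gripper_width: 0.181
gripper_force: 40.0
```

>>> step_arm([
  {"twist":[0,0,0],"slide":[0,0,-0.3],"claw":1},
  {"twist":[0,0,0],"slide":[0,0,-0.8],"claw":1},
  {"twist":[0,0,-0.7],"slide":[0,0,-0.9],"claw":1},
  {"twist":[0,0,-0.7],"slide":[0,0,-0.9],"claw":1},
  {"twist":[0,0,-0.7],"slide":[0,0,-0.9],"claw":1},
  {"twist":[0,0,-0.7],"slide":[0,0,-0.9],"claw":1},
  {"twist":[0,0,-0.7],"slide":[0,0,-0.9],"claw":1},
  {"twist":[0,0,-0.7],"slide":[0,0,0],"claw":1},
])

```text
time_s: 5.82
ee_pos: [0.537, 0.2656, 0.3765]
orientation: [[-0.977, -0.212, 0.004], [-0.212, 0.977, 0.003], [-0.005, 0.002, -1.0]]
force: [0.3, 0.5, -5.0]
gripper_width: 0.182
gripper_force: 40.0
```

>>> step_arm([
  {"twist":[0,0,0],"slide":[-0.22,-0.5,0],"claw":1},
  {"twist":[0,0,0],"slide":[-0.22,-1,0],"claw":1},
  {"twist":[0,0,0],"slide":[-0.22,-1,0],"claw":1},
  {"twist":[0,0,0],"slide":[-0.22,-1,0],"claw":1},
  {"twist":[0,0,0],"slide":[-0.22,-1,0],"claw":1},
  {"twist":[0,0,0],"slide":[-0.22,-1,0],"claw":1},
  {"twist":[0,0,0],"slide":[-0.22,-1,0],"claw":1},
  {"twist":[0,0,0],"slide":[-0.22,-1,0],"claw":1},
])

```text
time_s: 6.82
ee_pos: [0.6359, 0.0539, 0.3729]
orientation: [[-0.978, -0.207, -0.002], [-0.207, 0.978, -0.001], [0.002, -0.001, -1.0]]
force: [0.1, -0.9, -4.7]
gripper_width: 0.18
gripper_force: 40.0
```

>>> step_arm([
  {"twist":[0,0,0],"slide":[-0.22,-1,0],"claw":1},
  {"twist":[0,0,0],"slide":[-0.22,-1,0],"claw":1},
  {"twist":[0,0,0],"slide":[-0.22,-1,0],"claw":1},
  {"twist":[0,0,0],"slide":[-0.22,-1,0],"claw":1},
  {"twist":[0,0,0],"slide":[-0.22,-1,0],"claw":1},
  {"twist":[0,0,0],"slide":[-0.22,-1,0],"claw":1},
  {"twist":[0,0,0],"slide":[-0.22,-0.7,0],"claw":1},
  {"twist":[0,0,0],"slide":[-0.22,-0.3,0],"claw":1},
])

```text
time_s: 7.82
ee_pos: [0.7309, -0.1412, 0.3725]
orientation: [[-0.979, -0.205, -0.002], [-0.205, 0.979, -0.001], [0.003, -0.001, -1.0]]
force: [-0.7, -0.5, -4.1]
gripper_width: 0.182
gripper_force: 40.0
```

>>> step_arm([
  {"twist":[0,0,0],"slide":[0,0,0],"claw":1},
  {"twist":[0,0,0],"slide":[0,0,0],"claw":1},
])

```text
time_s: 8.07
ee_pos: [0.731, -0.1367, 0.3734]
orientation: [[-0.977, -0.211, -0.001], [-0.211, 0.977, 0.001], [0.001, 0.002, -1.0]]
force: [-0.2, 0.3, -4.2]
gripper_width: 0.178
gripper_force: 40.0
```

```bash
python3 - <<'E'
from h import *
s=bot.read_state();print(s['time_s'],s['ee_pos'],np.abs(s['dq']).max())
R=s['orientation'];print('tool y ang',np.degrees(np.arctan2(R[1,1],R[0,1])),R[2])
im,p=look('wrist');im=im[:,:,::-1];cv2.imwrite('pics/w3.png',im);np.savez('w3.npz',**p)
im=camera('top');cv2.imwrite('pics/top1.png',im[:,:,::-1])
E
```

```text
8.075 [ 0.73101328 -0.13667285  0.37335524] 0.0066518643599538935
tool y ang 102.17833781476092 [ 8.21202288e-04  1.52597345e-03 -9.99998499e-01]
```

View pics/w3.png

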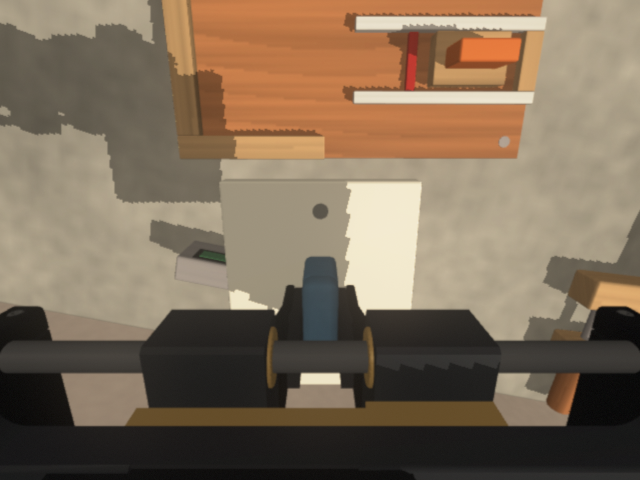

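The wrist view shows the board's fence corner at about (190,135), with the end fence running to (325,145). Both white rails are visible: the near one at (345–533, 97), the far one at (355–545, 23). The red ridge is at (412,60) and the keeper fin at (485,52). The tile hangs square in the gripper.

```bash
python3 - <<'E'
from h import *
im=cv2.imread('pics/w3.png');p=dict(np.load('w3.npz'));hsv=cv2.cvtColor(im,cv2.COLOR_BGR2HSV)
w=(hsv[...,1]<60)&(hsv[...,2]>200)
cen=[]
for r0,r1 in((5,45),(80,115)):
    m=np.zeros_like(w);m[r0:r1,330:560]=1;c=blob(w&m)
    X=(ray(p,c[:,0],0.022)[:,:2]*1000).astype(np.float32);r=cv2.minAreaRect(X);print('rail',cv2.boundingRect(c),r);cen.append(r[0])
cen=np.array(cen);d=cen[1]-cen[0];print('sep',np.hypot(*d),'yaw from sep',np.degrees(np.arctan2(d[1],d[0])))
th=np.radians(12.1);M=cen.mean(0)
C=M-Rz(th)@np.array([15,77.5]);print('C',C)
hom=C+Rz(th)@np.array([15,-85]);print('home',hom)
# end-fence inner top edge, side fence etc. predicted pixels for check
def W(x,y,z):q=(C+Rz(th)@np.array([x,y]))/1000;return [q[0],q[1],z/1000]
for n,a in dict(cornertop=(75,-135,24),endf_end=(75,-25,24),endf_out=(95,-25,24),bed_corner=(95,155,12),sideout=(95,-155,0),rail0=(48,0,22)).items():print(n,proj(p,[W(*a)]).round(1))
# held tile, top surface at z
m=np.zeros_like(w);m[165:310,200:440]=1
k=(hsv[...,1]<75)&(hsv[...,2]>110)&m
c=blob(k);s=bot.read_state();zt=s['ee_pos'][2]-.206+.01
X=(ray(p,c[:,0],zt)[:,:2]*1000);q=X[c[:,0,1]<185];print('tile edge', 'ang',np.degrees(np.arctan2(*np.polyfit(q[:,1],q[:,0],1)[:1],1)) , q.mean(0))
# keeper
o=(hsv[...,0]<12)&(hsv[...,1]>190)&(hsv[...,2]>180);m[:]=0;m[30:75,440:530]=1
c=blob(o&m);X=(ray(p,c[:,0],0.064)[:,:2]*1000).astype(np.float32);r=cv2.minAreaRect(X);print('fin',cv2.boundingRect(c),r,'board',Rz(th).T@(np.array(r[0])-C))
E
```

```text
rail (357, 18, 191, 13) ((546.1493530273438, -65.63320922851562), (8.572967529296875, 154.3300018310547), 12.177370071411133)
rail (355, 93, 180, 11) ((600.8350830078125, -53.901824951171875), (8.004034996032715, 154.1584014892578), 12.159723281860352)
sep 55.92990649517883 yaw from sep 12.107792526423234
C [ 575.07090809 -138.68999638]
home [ 607.55523449 -218.65729306]
cornertop [[200.5 136.7]]
endf_end [[325.3 136.8]]
endf_out [[325.2 160. ]]
bed_corner [[518.1 159.1]]
sideout [[189.7 157.8]]
rail0 [[354.4 104.2]]
tile edge ang -12.111479430483865 [ 665.3373567  -149.76083751]Traceback (most recent call last):
  File "<stdin>", line 22, in <module>
  File "h.py", line 14, in blob
    return max(cs,key=cv2.contourArea)
ValueError: max() iterable argument is empty
```

>>> step_arm([
  {"twist":[0,0,0],"slide":[0.6,-0.2,0],"claw":1},
  {"twist":[0,0,0],"slide":[0.9,-0.27,0],"claw":1},
  {"twist":[0,0,0],"slide":[0.95,-0.27,0],"claw":1},
  {"twist":[0,0,0],"slide":[0.95,-0.27,0],"claw":1},
  {"twist":[0,0,0],"slide":[0.9,-0.26,0],"claw":1},
  {"twist":[0,0,0],"slide":[0.63,-0.2,0.4],"claw":1},
  {"twist":[0,0,0],"slide":[0,0,0.9],"claw":1},
  {"twist":[0,0,0],"slide":[0,0,0.9],"claw":1},
])

```text
time_s: 9.18
ee_pos: [0.5956, -0.2116, 0.3081]
orientation: [[-0.978, -0.21, 0.002], [-0.21, 0.978, 0.0], [-0.002, -0.0, -1.0]]
force: [-0.3, -0.6, -3.5]
gripper_width: 0.18
gripper_force: 40.0
```

>>> step_arm([
  {"twist":[0,0,0],"slide":[0,0,0.9],"claw":1},
  {"twist":[0,0,0],"slide":[0,0,0.8],"claw":1},
  {"twist":[0,0,0],"slide":[0,0,0.5],"claw":1},
  {"twist":[0,0,0],"slide":[0,0,0],"claw":1},
])

```text
time_s: 9.68
ee_pos: [0.5955, -0.2116, 0.2411]
orientation: [[-0.978, -0.21, -0.002], [-0.21, 0.978, 0.001], [0.002, 0.001, -1.0]]
force: [0.7, 0.7, -3.9]
gripper_width: 0.179
gripper_force: 40.0
```

>>> step_arm([
  {"twist":[0,0,0],"slide":[0,0,0.4],"claw":1},
  {"twist":[0,0,0],"slide":[0,0,0.2],"claw":1},
  {"twist":[0,0,0],"slide":[0,0,0.07],"claw":1},
  {"twist":[0,0,0],"slide":[0,0,0],"claw":1},
])

```text
time_s: 10.18
ee_pos: [0.5958, -0.2122, 0.2217]
orientation: [[-0.978, -0.21, 0.0], [-0.21, 0.978, 0.0], [-0.0, 0.0, -1.0]]
force: [0.1, -0.4, -4.6]
gripper_width: 0.178
gripper_force: 40.0
```

>>> step_arm([
  {"twist":[0,0,0],"slide":[0,0,0.05],"claw":1},
  {"twist":[0,0,0],"slide":[0,0,0.05],"claw":1},
  {"twist":[0,0,0],"slide":[0,0,0],"claw":1},
])

```text
time_s: 10.55
ee_pos: [0.5957, -0.2121, 0.2186]
orientation: [[-0.978, -0.21, -0.0], [-0.21, 0.978, 0.0], [0.0, 0.0, -1.0]]
force: [-0.2, -0.3, -5.0]
gripper_width: 0.176
gripper_force: 40.0
```

>>> step_arm([
  {"twist":[0,0,0],"slide":[0,0,0.04],"claw":1},
  {"twist":[0,0,0],"slide":[0,0,0.03],"claw":1},
  {"twist":[0,0,0],"slide":[0,0,0],"claw":1},
])

```text
time_s: 10.92
ee_pos: [0.5959, -0.2122, 0.2178]
orientation: [[-0.978, -0.21, 0.0], [-0.21, 0.978, 0.0], [-0.0, 0.0, -1.0]]
force: [-2.9, 0.9, 4.5]
gripper_width: 0.182
gripper_force: 40.0
```

>>> step_arm([
  {"twist":[0,0,0],"slide":[0,-0.08,-0.02],"claw":1},
  {"twist":[0,0,0],"slide":[0,-0.08,0],"claw":1},
  {"twist":[0,0,0],"slide":[0,-0.07,0],"claw":1},
  {"twist":[0,0,0],"slide":[0,0,0],"claw":1},
])

```text
time_s: 11.42
ee_pos: [0.598, -0.2177, 0.2178]
orientation: [[-0.978, -0.211, 0.001], [-0.211, 0.978, 0.002], [-0.002, 0.001, -1.0]]
force: [-0.3, 5.2, 4.8]
gripper_width: 0.178
gripper_force: 40.0
```

>>> step_arm([
  {"twist":[0,0,0],"slide":[0,-0.04,-0.01],"claw":1},
  {"twist":[0,0,0],"slide":[0,-0.04,0],"claw":1},
  {"twist":[0,0,0],"slide":[0,0,0],"claw":1},
])

```text
time_s: 11.8
ee_pos: [0.5983, -0.2209, 0.2178]
orientation: [[-0.978, -0.21, 0.001], [-0.21, 0.978, 0.0], [-0.001, 0.0, -1.0]]
force: [-0.5, 5.3, 3.2]
gripper_width: 0.178
gripper_force: 40.0
```

>>> step_arm([
  {"twist":[0,0,0],"slide":[0,-0.04,0],"claw":1},
  {"twist":[0,0,0],"slide":[0,0,0],"claw":1},
])

```text
time_s: 12.05
ee_pos: [0.5984, -0.222, 0.2178]
orientation: [[-0.978, -0.21, 0.001], [-0.21, 0.978, 0.001], [-0.001, 0.0, -1.0]]
force: [-0.5, 4.7, 4.3]
gripper_width: 0.179
gripper_force: 40.0
```

>>> step_arm([
  {"twist":[0,0,0],"slide":[0,-0.05,0],"claw":1},
  {"twist":[0,0,0],"slide":[0,0,0],"claw":1},
])

```text
time_s: 12.3
ee_pos: [0.5986, -0.2227, 0.2178]
orientation: [[-0.978, -0.21, 0.0], [-0.21, 0.978, 0.002], [-0.0, 0.002, -1.0]]
force: [-0.8, 6.8, 5.7]
gripper_width: 0.177
gripper_force: 40.0
```

>>> step_arm([
  {"twist":[0,0,0],"slide":[0,-0.05,0],"claw":1},
  {"twist":[0,0,0],"slide":[0,0,0],"claw":1},
])

```text
time_s: 12.55
ee_pos: [0.5988, -0.2231, 0.2178]
orientation: [[-0.977, -0.211, -0.001], [-0.211, 0.977, 0.004], [0.0, 0.004, -1.0]]
force: [-2.6, 10.3, 7.1]
gripper_width: 0.178
gripper_force: 40.0
```

>>> step_arm([
  {"twist":[0,0,0],"slide":[-0.08,0,-0.01],"claw":1},
  {"twist":[0,0,0],"slide":[-0.08,0,0],"claw":1},
  {"twist":[0,0,0],"slide":[-0.08,0,0],"claw":1},
  {"twist":[0,0,0],"slide":[0,0,0],"claw":1},
])

```text
time_s: 13.05
ee_pos: [0.6013, -0.2231, 0.2177]
orientation: [[-0.978, -0.209, -0.015], [-0.209, 0.978, 0.005], [0.014, 0.008, -1.0]]
force: [-16.8, 8.6, 18.2]
gripper_width: 0.18
gripper_force: 40.0
```

>>> step_arm([
  {"twist":[0,0,0],"slide":[-0.05,0,0],"claw":1},
  {"twist":[0,0,0],"slide":[-0.04,0,0],"claw":1},
  {"twist":[0,0,0],"slide":[0,0,0],"claw":1},
])

```text
time_s: 13.42
ee_pos: [0.6023, -0.2231, 0.2175]
orientation: [[-0.978, -0.209, -0.02], [-0.209, 0.978, 0.005], [0.019, 0.009, -1.0]]
force: [-21.4, 8.6, 22.1]
gripper_width: 0.184
gripper_force: 40.0
```

>>> step_arm([
  {"twist":[0,0,0],"slide":[0.1,0,-0.02],"claw":1},
  {"twist":[0,0,0],"slide":[0.05,0,-0.01],"claw":1},
  {"twist":[0,0,0],"slide":[0,0,0],"claw":1},
])

```text
time_s: 13.8
ee_pos: [0.6008, -0.223, 0.2176]
orientation: [[-0.978, -0.21, -0.011], [-0.21, 0.978, 0.004], [0.01, 0.007, -1.0]]
force: [-8.9, 7.5, 9.0]
gripper_width: 0.182
gripper_force: 40.0
```

```bash
python3 - <<'E'
from h import *
im,p=look('wrist');im=im[:,:,::-1];cv2.imwrite('pics/w4.png',im);np.savez('w4.npz',**p)
im=camera('top');cv2.imwrite('pics/top2.png',cv2.resize(im[190:320,290:450,::-1],None,fx=4,fy=4,interpolation=cv2.INTER_CUBIC))
E
```

```text
(no output)
```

View pics/w4.png

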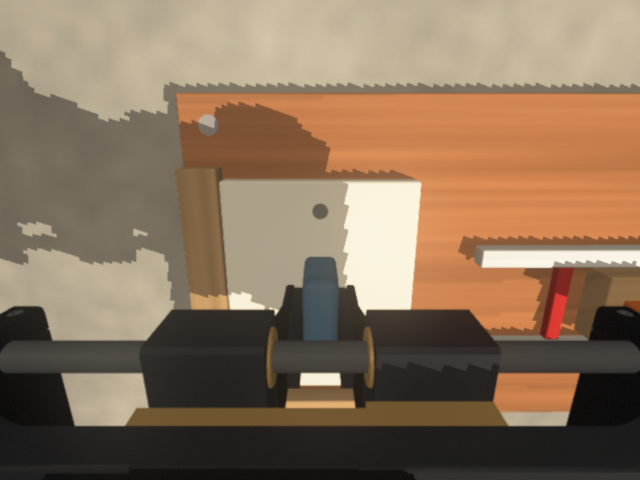

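The wrist view shows the tile against the side fence, with its near edge at row 180. The side fence's end is at about row 168, and a pale strip, likely the end fence, shows at rows 388–408 beyond the tile. I'll compute board coordinates for these.

```bash
python3 - <<'E'
from h import *
p=dict(np.load('w4.npz'));im=cv2.imread('pics/w4.png')
C=np.array([575.1,-138.7]);th=np.radians(12.12)
B=lambda u,z:(Rz(th).T@(ray(p,[u],z)[0,:2]*1000-C)).round(1)
print(im[360:412:2,300].tolist())
print('tile near edge',B((320,180),.022),B((320,180),.012),'fence end',B((195,168),.024),B((195,168),.012))
for r in(384,387,390,404,408):print(r,B((320,r),.022),B((320,r),.024))
print('rail end',B((477,257),.022),'board -x edge',B((400,93),.012),'tile corners',B((222,180),.022),B((420,180),.022),'sidefence inner top',B((222,175),.024))
E
```

```text
[[64, 69, 74], [63, 68, 73], [62, 67, 71], [59, 65, 70], [57, 64, 68], [54, 60, 64], [61, 68, 74], [104, 122, 131], [117, 138, 148], [137, 162, 174], [168, 198, 213], [171, 202, 218], [161, 191, 207], [59, 81, 113], [52, 77, 102], [60, 89, 115], [61, 91, 117], [62, 92, 119], [64, 95, 122], [64, 95, 123], [74, 112, 144], [107, 163, 211], [115, 176, 224], [115, 175, 224], [67, 110, 143], [49, 88, 113]]
tile near edge [-55.2 -86. ] [-53.9 -86. ] fence end [ -61.2 -145.8] [ -60.1 -149.8]
384 [ 63.8 -86.1] [ 62.2 -86.1]
387 [ 65.9 -86.1] [ 64.3 -86.1]
390 [ 68.  -86.1] [ 66.4 -86.1]
404 [ 78.1 -86.1] [ 76.3 -86.2]
408 [ 81.  -86.1] [ 79.2 -86.2]
rail end [-15.   -3.8] board -x edge [-95.6 -47.3] tile corners [ -55.3 -133.9] [-55.1 -37. ] sidefence inner top [ -57.9 -133.2]
```

View pics/top2.png

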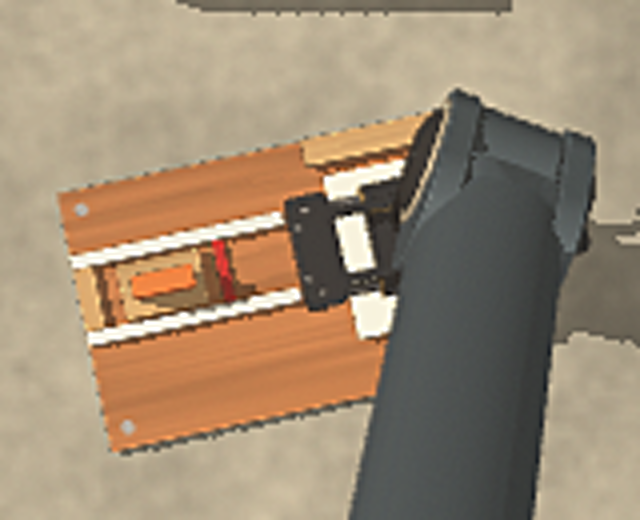

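The tile is flush with the side fence but 9 mm short of the end fence. Bed friction is holding it because I am pressing down. I'll unload it vertically and then push on.

>>> step_arm([
  {"twist":[0,0,0],"slide":[0,0.03,-0.04],"claw":1},
  {"twist":[0,0,0],"slide":[0,0,-0.02],"claw":1},
  {"twist":[0,0,0],"slide":[0,0,0],"claw":1},
])

```text
time_s: 14.28
ee_pos: [0.6008, -0.2228, 0.2179]
orientation: [[-0.978, -0.209, -0.01], [-0.209, 0.978, 0.003], [0.01, 0.005, -1.0]]
force: [-5.5, 5.3, -2.7]
gripper_width: 0.176
gripper_force: 40.0
```

>>> step_arm([
  {"twist":[0,0,0],"slide":[-0.06,0,-0.01],"claw":1},
  {"twist":[0,0,0],"slide":[-0.06,0,0],"claw":1},
  {"twist":[0,0,0],"slide":[0,0,0],"claw":1},
])

```text
time_s: 14.65
ee_pos: [0.6042, -0.2221, 0.218]
orientation: [[-0.978, -0.209, -0.011], [-0.209, 0.978, 0.003], [0.01, 0.005, -1.0]]
force: [-4.7, 4.2, -2.4]
gripper_width: 0.181
gripper_force: 40.0
```

Sliding freely now.

>>> step_arm([
  {"twist":[0,0,0],"slide":[-0.06,0,0],"claw":1},
  {"twist":[0,0,0],"slide":[-0.06,0,0],"claw":1},
  {"twist":[0,0,0],"slide":[0,0,0],"claw":1},
])

```text
time_s: 15.02
ee_pos: [0.6077, -0.2214, 0.218]
orientation: [[-0.978, -0.209, -0.011], [-0.209, 0.978, 0.003], [0.01, 0.005, -1.0]]
force: [-5.8, 5.5, -2.3]
gripper_width: 0.179
gripper_force: 40.0
```

>>> step_arm([
  {"twist":[0,0,0],"slide":[-0.05,0,0],"claw":1},
  {"twist":[0,0,0],"slide":[0,0,0],"claw":1},
])

```text
time_s: 15.28
ee_pos: [0.609, -0.2211, 0.218]
orientation: [[-0.978, -0.209, -0.011], [-0.209, 0.978, 0.003], [0.011, 0.005, -1.0]]
force: [-5.8, 4.8, -1.9]
gripper_width: 0.18
gripper_force: 40.0
```

>>> step_arm([
  {"twist":[0,0,0],"slide":[-0.05,0,0],"claw":1},
  {"twist":[0,0,0],"slide":[0,0,0],"claw":1},
])

```text
time_s: 15.52
ee_pos: [0.6099, -0.221, 0.2179]
orientation: [[-0.978, -0.209, -0.013], [-0.209, 0.978, 0.003], [0.012, 0.006, -1.0]]
force: [-8.9, 5.3, 0.7]
gripper_width: 0.181
gripper_force: 40.0
```

>>> step_arm([
  {"twist":[0,0,0],"slide":[-0.05,0,0],"claw":1},
  {"twist":[0,0,0],"slide":[0,0,0],"claw":1},
])

```text
time_s: 15.78
ee_pos: [0.6104, -0.221, 0.2179]
orientation: [[-0.978, -0.209, -0.016], [-0.209, 0.978, 0.003], [0.015, 0.007, -1.0]]
force: [-12.0, 3.4, 3.0]
gripper_width: 0.175
gripper_force: 40.0
```

>>> step_arm([
  {"twist":[0,0,0],"slide":[-0.04,-0.05,0],"claw":1},
  {"twist":[0,0,0],"slide":[0,-0.04,0],"claw":1},
  {"twist":[0,0,0],"slide":[0,0,0],"claw":1},
])

```text
time_s: 16.15
ee_pos: [0.6112, -0.2217, 0.2179]
orientation: [[-0.978, -0.209, -0.021], [-0.21, 0.978, 0.007], [0.019, 0.011, -1.0]]
force: [-17.0, 9.6, 8.9]
gripper_width: 0.179
gripper_force: 40.0
```

```bash
cat > m.py <<'E'
from h import *
im,p=look('wrist');im=im[:,:,::-1];cv2.imwrite('pics/w5.png',im);np.savez('w5.npz',**p)
C=np.array([575.1,-138.7]);th=np.radians(12.12)
B=lambda u,z:(Rz(th).T@(ray(p,[u],z)[0,:2]*1000-C)).round(1)
hsv=cv2.cvtColor(im,cv2.COLOR_BGR2HSV)
print(bot.read_state()['force'].round(1))
k=(hsv[...,1]<75)&(hsv[...,2]>110);m=np.zeros_like(k);m[140:310,190:450]=1;c=blob(k&m);x,y,w,h=cv2.boundingRect(c)
print(x,y,w,h,'near edge',B((300,y),.022),B((300,y),.012))
print(im[372:420:2,300].tolist())
for r in range(384,416,4):print(r,B((320,r),.022)[0])
E
python3 m.py
```

```text
[-16.    9.3   7.2]
220 181 202 130 near edge [-45.9 -95.8] [-44.7 -96.3]
[[61, 69, 74], [102, 120, 130], [116, 136, 147], [136, 160, 173], [166, 196, 211], [169, 200, 215], [168, 199, 214], [81, 106, 125], [72, 106, 138], [107, 162, 210], [114, 174, 223], [115, 175, 224], [114, 174, 224], [113, 171, 220], [108, 166, 215], [107, 163, 211], [109, 165, 215], [110, 167, 218], [66, 108, 141], [49, 87, 113], [48, 86, 112], [49, 87, 113], [47, 86, 112], [48, 86, 112]]
384 72.3
388 75.1
392 77.9
396 80.8
400 83.6
404 86.5
408 89.4
412 92.3
```

>>> step_arm([
  {"twist":[0,0,0],"slide":[0.03,0.01,0],"claw":1},
  {"twist":[0,0,0],"slide":[0,0,0],"claw":0},
  {"twist":[0,0,0],"slide":[0,0,0],"claw":0},
  {"twist":[0,0,0],"slide":[0,0,0],"claw":0},
  {"twist":[0,0,0],"slide":[0,0,0],"claw":0},
])

```text
time_s: 16.82
ee_pos: [0.6162, -0.2241, 0.2211]
orientation: [[-0.978, -0.209, 0.001], [-0.209, 0.978, -0.001], [-0.001, -0.002, -1.0]]
force: [0.5, 0.4, 0.4]
gripper_width: 0.482
gripper_force: 0.0
```

```bash
python3 m.py; python3 -c "
from h import *
s=bot.read_state();print(s['time_s'],s['ee_pos'],s['gripper_width'],s['orientation'].round(3).tolist())"
```

```text
[ 0.5 -0.6 -0.3]
232 163 202 148 near edge [ -46.1 -101.7] [ -45.2 -102.2]
[[63, 82, 98], [109, 165, 214], [111, 169, 219], [113, 170, 220], [111, 167, 218], [107, 163, 210], [105, 159, 207], [105, 158, 206], [107, 162, 211], [109, 164, 214], [107, 161, 209], [106, 159, 206], [104, 158, 205], [107, 157, 201], [149, 175, 192], [151, 177, 191], [151, 177, 192], [150, 177, 191], [75, 108, 129], [47, 84, 109], [48, 84, 110], [47, 84, 109], [46, 84, 108], [48, 84, 109]]
384 84.1
388 87.0
392 89.9
396 92.9
400 95.9
404 98.9
408 101.9
412 105.0
16.875 [ 0.61618877 -0.22386529  0.22108997] 0.4886979232177349 [[-0.978, -0.209, 0.001], [-0.209, 0.978, -0.001], [-0.001, -0.001, -1.0]]
```

>>> step_arm([
  {"twist":[0,0,0],"slide":[0,0,-0.3],"claw":-0.2},
  {"twist":[0,0,0],"slide":[0,0,-0.8],"claw":-0.2},
  {"twist":[0,0,0],"slide":[0,0,-0.9],"claw":-0.2},
  {"twist":[0,0,0],"slide":[0,0.5,-0.9],"claw":-0.2},
  {"twist":[0,0,0],"slide":[0,0.7,-0.8],"claw":-0.2},
  {"twist":[0,0,0],"slide":[0,0.7,-0.3],"claw":-0.2},
  {"twist":[0,0,0],"slide":[0,0.5,0],"claw":-0.2},
  {"twist":[0,0,0],"slide":[0,0,0],"claw":-0.2},
])

```text
time_s: 17.88
ee_pos: [0.6005, -0.1511, 0.3399]
orientation: [[-0.977, -0.212, -0.002], [-0.212, 0.977, 0.001], [0.002, 0.001, -1.0]]
force: [-0.4, 0.8, -0.5]
gripper_width: 0.598
gripper_force: 0.0
```

```bash
python3 - <<'E'
from h import *
s=bot.read_state();print(s['time_s'],s['ee_pos'],s['joint_positions'].round(2),s['gripper_width'])
im,p=look('wrist');im=im[:,:,::-1];cv2.imwrite('pics/w6.png',im);np.savez('w6.npz',**p)
E
```

```text
17.875 [ 0.60054344 -0.15107757  0.33986747] [ 0.1   0.44  0.1   1.75 -0.05  0.96  2.01] 0.5978792557196857
```

View pics/w6.png

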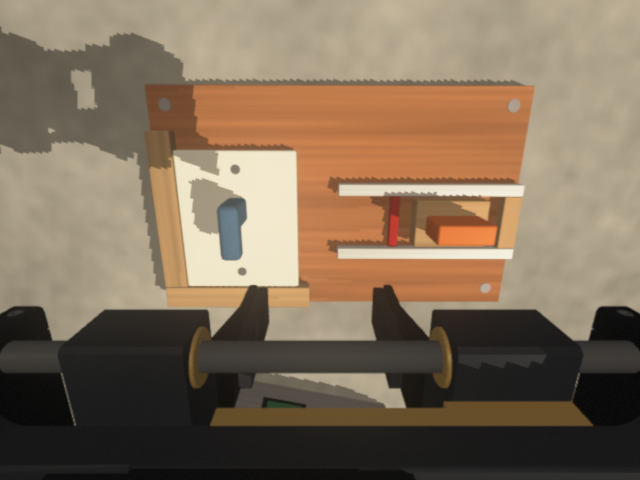

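The wrist view shows the tile home in the corner, spanning (175–298, 150–287), with the hook released. The ridge is at (393,220), the fin at (463,231), and the rails are at rows 190 and 253.

```bash
cat > k.py <<'E'
from h import *
C0=np.array([575.1,-138.7]);th=np.radians(12.12)
def ana(im,p,wins):
    hsv=cv2.cvtColor(im,cv2.COLOR_BGR2HSV)
    toB=lambda c,z:((ray(p,c[:,0],z)[:,:2]*1000-C0)@Rz(th)).astype(np.float32)
    for n,(x0,x1,y0,y1,z) in wins.items():
        m=np.zeros(hsv.shape[:2],bool);m[y0:y1,x0:x1]=1
        if n[:3]=='fin':k=((hsv[...,0]<10)|(hsv[...,0]>172))&(hsv[...,1]>200)&(hsv[...,2]>215)
        else:k=(hsv[...,1]<75)&(hsv[...,2]>115)
        c=blob(k&m);print(n,cv2.boundingRect(c),np.round(np.hstack(cv2.minAreaRect(toB(c,z))),1),'bbox',toB(c,z).min(0),toB(c,z).max(0))
E
python3 - <<'E'
from k import *
im=cv2.imread('pics/w6.png');p=dict(np.load('w6.npz'))
print(cv2.cvtColor(im,cv2.COLOR_BGR2HSV)[[222,240],[463,463]])
ana(im,p,dict(tile=(165,310,140,286,.022),railA=(325,530,175,205,.022),railB=(325,530,240,268,.022),fin=(410,510,205,250,.064)))
E
```

```text
[[ 10 176 129]
 [ 11 180 238]]
tile (174, 151, 126, 136) [ 14.  -85.3 118.9  99.9   0. ] bbox [ -45.467888 -135.2692  ] [ 73.53364  -35.348206]
railA (339, 176, 192, 30) [-1.350e+01  8.010e+01  2.430e+01  1.618e+02  1.000e-01] bbox [-25.792444   -0.7794358] [ -1.5054263 161.03108  ]
railB (338, 241, 193, 28) [4.31e+01 8.53e+01 2.53e+01 1.72e+02 1.00e-01] bbox [30.367056  -0.6804813] [ 55.67521 171.33194]Traceback (most recent call last):
  File "<stdin>", line 4, in <module>
  File "k.py", line 10, in ana
    c=blob(k&m);print(n,cv2.boundingRect(c),np.round(np.hstack(cv2.minAreaRect(toB(c,z))),1),'bbox',toB(c,z).min(0),toB(c,z).max(0))
  File "h.py", line 14, in blob
    return max(cs,key=cv2.contourArea)
ValueError: max() iterable argument is empty
```

```bash
sed -i 's/k=((hsv.*$/k=(hsv[...,0]<14)\&(hsv[...,1]>165)\&(hsv[...,2]>200)/' k.py; python3 - <<'E'
from k import *
im=cv2.imread('pics/w6.png');p=dict(np.load('w6.npz'))
hsv=cv2.cvtColor(im,cv2.COLOR_BGR2HSV);print(hsv[208:252:3,463].tolist(),hsv[238,415:510:5].tolist())
ana(im,p,dict(fin=(410,510,205,250,.064)))
E
```

```text
[[16, 126, 202], [15, 123, 135], [15, 123, 137], [10, 176, 129], [10, 175, 130], [10, 173, 131], [10, 186, 189], [11, 180, 236], [11, 182, 236], [11, 180, 237], [11, 179, 238], [11, 178, 239], [11, 181, 227], [16, 69, 137], [20, 27, 240]] [[16, 125, 182], [16, 126, 207], [16, 125, 206], [15, 136, 165], [10, 168, 112], [11, 185, 228], [11, 182, 235], [11, 180, 236], [11, 182, 236], [11, 181, 237], [11, 180, 238], [11, 179, 239], [12, 178, 239], [12, 177, 240], [12, 177, 241], [12, 176, 242], [11, 171, 182], [16, 126, 214], [16, 125, 219]]
fin (440, 228, 58, 18) [13.9 94.  13.2 41.7  0.1] bbox [ 7.23795  73.176704] [ 20.53157 114.86552]
```

>>> step_arm([
  {"twist":[0,0,0],"slide":[0.06,0.93,0],"claw":-0.2},
  {"twist":[0,0,0],"slide":[0.06,0.93,0],"claw":-0.2},
  {"twist":[0,0,0],"slide":[0.06,0.93,0],"claw":-0.2},
  {"twist":[0,0,0],"slide":[0.06,0.93,0],"claw":-0.2},
  {"twist":[0,0,0.98],"slide":[0,0,0],"claw":-0.2},
  {"twist":[0,0,0.98],"slide":[0,0,0],"claw":-0.2},
  {"twist":[0,0,0.98],"slide":[0,0,0],"claw":-0.2},
  {"twist":[0,0,0.98],"slide":[0,0,0],"claw":-0.2},
])

```text
time_s: 18.92
ee_pos: [0.5705, -0.0463, 0.3399]
orientation: [[-0.983, 0.185, -0.001], [0.185, 0.983, -0.001], [0.001, -0.001, -1.0]]
force: [-0.8, -0.9, -0.6]
gripper_width: 0.604
gripper_force: 0.0
```

>>> step_arm([
  {"twist":[0,0,0.98],"slide":[0,0,0],"claw":-0.2},
  {"twist":[0,0,0.98],"slide":[0,0,0],"claw":-0.2},
  {"twist":[0,0,0.98],"slide":[0,0,0],"claw":-0.2},
  {"twist":[0,0,0.98],"slide":[0,0,0],"claw":-0.2},
  {"twist":[0,0,0.98],"slide":[0,0,0],"claw":-0.2},
  {"twist":[0,0,0.98],"slide":[0,0,0],"claw":-0.2},
  {"twist":[0,0,0.98],"slide":[0,0,0],"claw":-0.2},
  {"twist":[0,0,0.98],"slide":[0,0,0],"claw":-0.2},
])

```text
time_s: 19.92
ee_pos: [0.5705, -0.0463, 0.3399]
orientation: [[-0.565, 0.825, -0.001], [0.825, 0.565, -0.001], [-0.0, -0.002, -1.0]]
force: [0.2, -0.6, 0.2]
gripper_width: 0.604
gripper_force: 0.0
```

>>> step_arm([
  {"twist":[0,0,0.98],"slide":[0,0,0],"claw":-0.2},
  {"twist":[0,0,0.98],"slide":[0,0,0],"claw":-0.2},
  {"twist":[0,0,0.98],"slide":[0,0,0],"claw":-0.2},
  {"twist":[0,0,0.98],"slide":[0,0,0],"claw":-0.2},
  {"twist":[0,0,0],"slide":[0,0,0],"claw":-0.2},
  {"twist":[0,0,0],"slide":[0,0,0],"claw":-0.2},
])

```text
time_s: 20.68
ee_pos: [0.5704, -0.0456, 0.3404]
orientation: [[-0.213, 0.977, -0.001], [0.977, 0.213, -0.0], [-0.0, -0.001, -1.0]]
force: [-0.7, 0.6, 0.2]
gripper_width: 0.601
gripper_force: 0.0
```

```bash
python3 - <<'E'
from k import *
s=bot.read_state();R=s['orientation'];print(s['time_s'],s['ee_pos'],'tool x ang',np.degrees(np.arctan2(R[1,0],R[0,0])),R[:,2],s['joint_positions'].round(2))
print('TCP board',(s['ee_pos'][:2]*1000-C0)@Rz(th))
im,p=look('wrist');im=im[:,:,::-1];cv2.imwrite('pics/w7.png',im);np.savez('w7.npz',**p)
q=lambda x,y,z:proj(p,np.r_[(C0+Rz(th)@np.array([x,y]))/1000,z]).astype(int)[0]
f=q(15,94,.064);print('fin px',f,'tile near edge px',q(15,-35,.022))
ana(im,p,dict(fin=(max(f[0]-45,0),f[0]+45,max(f[1]-70,0),f[1]+70,.064)))
E
```

```text
20.675 [ 0.57044991 -0.04562739  0.34037837] tool x ang 102.29897737905156 [-7.23891329e-04 -4.77034822e-04 -9.99999624e-01] [-0.31  0.38  0.41  1.87 -0.19  0.93  0.4 ]
TCP board [14.99506939 91.97435849]
fin px [320 244] tile near edge px [320 356]
fin (311, 218, 18, 53) [14.1 93.5 41.2 12.6 89.7] bbox [ 7.7273154 72.948105 ] [ 20.463148 114.128586]
```

View pics/w7.png

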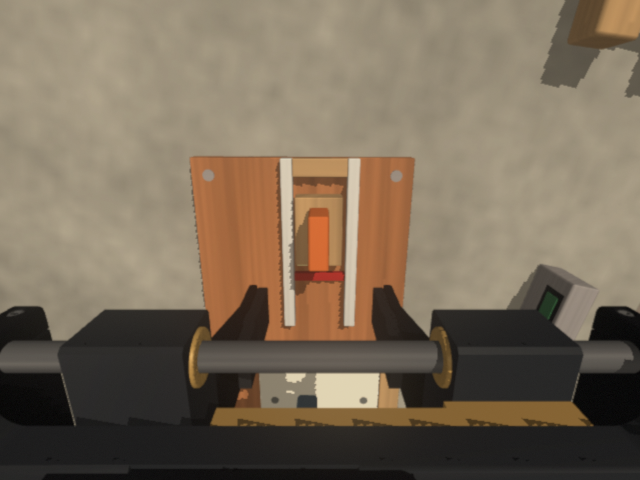

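The view shows the fin at (319,240) between the rails and the ridge at (320,276). The tool is aligned, so I'll descend and grip.

>>> step_arm([
  {"twist":[0,0,0.03],"slide":[0.05,-0.02,0.6],"claw":-0.2},
  {"twist":[0,0,0],"slide":[0,0,0.9],"claw":-0.2},
  {"twist":[0,0,0],"slide":[0,0,0.9],"claw":-0.2},
  {"twist":[0,0,0],"slide":[0,0,0.9],"claw":-0.2},
  {"twist":[0,0,0],"slide":[0,0,0.6],"claw":-0.2},
  {"twist":[0,0,0],"slide":[0,0,0.2],"claw":-0.2},
  {"twist":[0,0,0],"slide":[0,0,0],"claw":0.2},
  {"twist":[0,0,0],"slide":[0,0,0],"claw":0.4},
], newtons=30)

```text
time_s: 21.72
ee_pos: [0.5699, -0.0439, 0.2187]
orientation: [[-0.209, 0.978, 0.002], [0.978, 0.209, 0.0], [-0.0, 0.002, -1.0]]
force: [1.0, -0.7, -0.7]
gripper_width: 0.452
gripper_force: 0.0
```

>>> step_arm([
  {"twist":[0,0,0],"slide":[0,0,0],"claw":1},
  {"twist":[0,0,0],"slide":[0,0,0],"claw":1},
  {"twist":[0,0,0],"slide":[0,0,0],"claw":1},
  {"twist":[0,0,0],"slide":[0,0,0],"claw":1},
])

```text
time_s: 22.22
ee_pos: [0.5695, -0.0438, 0.2182]
orientation: [[-0.209, 0.978, 0.0], [0.978, 0.209, 0.0], [0.0, 0.0, -1.0]]
force: [-1.6, -0.3, 4.0]
gripper_width: 0.181
gripper_force: 30.0
```

>>> step_arm([
  {"twist":[0,0,0],"slide":[0,0,-0.25],"claw":1},
  {"twist":[0,0,0],"slide":[0,0,-0.2],"claw":1},
  {"twist":[0,0,0],"slide":[0,0,0],"claw":1},
])

```text
time_s: 22.6
ee_pos: [0.5697, -0.0438, 0.2319]
orientation: [[-0.209, 0.978, 0.001], [0.978, 0.209, 0.0], [-0.0, 0.001, -1.0]]
force: [-0.1, 0.2, -2.0]
gripper_width: 0.181
gripper_force: 30.0
```

```bash
python3 - <<'E'
from k import *
s=bot.read_state();R=s['orientation'];print(s['time_s'],s['ee_pos'],s['force'].round(1),'tool x ang',np.degrees(np.arctan2(R[1,0],R[0,0])),(s['ee_pos'][:2]*1000-C0)@Rz(th))
im,p=look('wrist');im=im[:,:,::-1];cv2.imwrite('pics/w8.png',im[:420])
E
```

```text
22.6 [ 0.56974237 -0.04382784  0.231893  ] [-0.1  0.2 -2. ] tool x ang 102.0900226598592 [14.68113327 93.88234676]
```

View pics/w8.png

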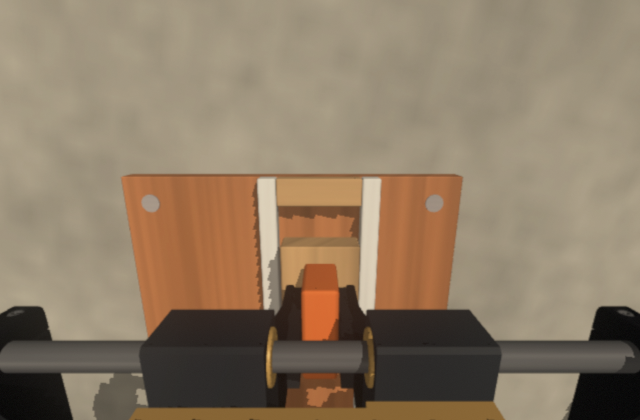

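The keeper is lifted and centred between the rails (pixels 281–360 against rails at 277 and 362).

>>> step_arm([
  {"twist":[0,0,0],"slide":[-0.4,0,0],"claw":1},
  {"twist":[0,0,0],"slide":[-0.6,0,0],"claw":1},
  {"twist":[0,0,0],"slide":[-0.6,0,0],"claw":1},
  {"twist":[0,0,0],"slide":[-0.6,0,0],"claw":1},
  {"twist":[0,0,0],"slide":[-0.5,0,0],"claw":1},
  {"twist":[0,0,0],"slide":[-0.2,0,0],"claw":1},
  {"twist":[0,0,0],"slide":[0,0,0],"claw":1},
  {"twist":[0,0,0],"slide":[0,0,0],"claw":1},
])

```text
time_s: 23.65
ee_pos: [0.5877, -0.128, 0.2312]
orientation: [[-0.211, 0.978, -0.0], [0.978, 0.211, 0.001], [0.001, -0.0, -1.0]]
force: [0.1, 0.0, -1.6]
gripper_width: 0.186
gripper_force: 30.0
```

```bash
cat > st.py <<'E'
from k import *
s=bot.read_state();R=s['orientation'];print(s['time_s'],s['ee_pos'],s['force'].round(1),'tool x ang',np.degrees(np.arctan2(R[1,0],R[0,0])),(s['ee_pos'][:2]*1000-C0)@Rz(th),R[:,2].round(3))
E
python3 st.py
```

```text
23.65 [ 0.58774439 -0.12799994  0.23116669] [ 0.1  0.  -1.6] tool x ang 102.15677991062581 [14.60912826  7.80673753] [-0.     0.001 -1.   ]
```

>>> step_arm([
  {"twist":[0,0,0],"slide":[0,0,0.25],"claw":1},
  {"twist":[0,0,0],"slide":[0,0,0.15],"claw":1},
  {"twist":[0,0,0],"slide":[0,0,0.03],"claw":1},
  {"twist":[0,0,0],"slide":[0,0,0],"claw":1},
])

```text
time_s: 24.15
ee_pos: [0.5878, -0.1288, 0.2183]
orientation: [[-0.21, 0.978, 0.0], [0.978, 0.21, -0.0], [-0.0, 0.0, -1.0]]
force: [-0.0, -0.6, -1.0]
gripper_width: 0.18
gripper_force: 30.0
```

>>> step_arm([
  {"twist":[0,0,0],"slide":[-0.1,0,0],"claw":1},
  {"twist":[0,0,0],"slide":[-0.1,0,0],"claw":1},
  {"twist":[0,0,0],"slide":[-0.1,0,0],"claw":1},
  {"twist":[0,0,0],"slide":[0,0,0],"claw":1},
])

```text
time_s: 24.65
ee_pos: [0.5896, -0.1382, 0.2184]
orientation: [[-0.209, 0.978, 0.0], [0.978, 0.209, -0.0], [-0.0, 0.0, -1.0]]
force: [-0.3, -0.0, -0.7]
gripper_width: 0.185
gripper_force: 30.0
```

```bash
python3 st.py
```

```text
24.65 [ 0.58962912 -0.13818118  0.21842388] [-0.3 -0.  -0.7] tool x ang 102.04856704529234 [14.31419917 -2.54327963] [ 0. -0. -1.]
```

>>> step_arm([
  {"twist":[0,0,0],"slide":[-0.04,0,0.01],"claw":1},
  {"twist":[0,0,0],"slide":[0,0,0],"claw":1},
])

```text
time_s: 24.9
ee_pos: [0.5899, -0.1386, 0.2182]
orientation: [[-0.21, 0.978, 0.0], [0.978, 0.21, 0.0], [0.0, 0.0, -1.0]]
force: [-0.4, 0.3, -0.9]
gripper_width: 0.181
gripper_force: 30.0
```

>>> step_arm([
  {"twist":[0,0,0],"slide":[-0.04,0,0],"claw":1},
  {"twist":[0,0,0],"slide":[0,0,0],"claw":1},
])

```text
time_s: 25.15
ee_pos: [0.5903, -0.1401, 0.2182]
orientation: [[-0.209, 0.978, 0.001], [0.978, 0.209, -0.0], [-0.0, 0.0, -1.0]]
force: [0.8, 0.6, 0.7]
gripper_width: 0.183
gripper_force: 30.0
```

>>> step_arm([
  {"twist":[0,0,0],"slide":[-0.03,0,0],"claw":1},
  {"twist":[0,0,0],"slide":[0,0,0],"claw":1},
])

```text
time_s: 25.4
ee_pos: [0.5904, -0.1409, 0.2182]
orientation: [[-0.209, 0.978, 0.0], [0.978, 0.209, 0.0], [0.0, 0.0, -1.0]]
force: [0.2, 2.1, 0.4]
gripper_width: 0.179
gripper_force: 30.0
```

>>> step_arm([
  {"twist":[0,0,0],"slide":[-0.03,0,0],"claw":1},
  {"twist":[0,0,0],"slide":[0,0,0],"claw":1},
])

```text
time_s: 25.65
ee_pos: [0.5906, -0.1413, 0.2182]
orientation: [[-0.21, 0.978, -0.0], [0.978, 0.21, 0.001], [0.001, 0.0, -1.0]]
force: [-0.7, 1.8, 2.5]
gripper_width: 0.181
gripper_force: 30.0
```

>>> step_arm([
  {"twist":[0,0,0],"slide":[-0.03,0,0],"claw":1},
  {"twist":[0,0,0],"slide":[0,0,0],"claw":1},
])

```text
time_s: 25.9
ee_pos: [0.5907, -0.1416, 0.2182]
orientation: [[-0.21, 0.978, -0.001], [0.978, 0.21, 0.002], [0.002, -0.0, -1.0]]
force: [-2.0, 4.7, 4.0]
gripper_width: 0.179
gripper_force: 30.0
```

>>> step_arm([
  {"twist":[0,0,0],"slide":[0.03,0,0],"claw":0.2},
  {"twist":[0,0,0],"slide":[0,0,0],"claw":0},
  {"twist":[0,0,0],"slide":[0,0,0],"claw":0},
  {"twist":[0,0,0],"slide":[0,0,0],"claw":0},
  {"twist":[0,0,0],"slide":[0,0,-0.4],"claw":0},
  {"twist":[0,0,0],"slide":[0,0,-0.9],"claw":0},
  {"twist":[0,0,0],"slide":[0,0,-0.9],"claw":0},
  {"twist":[0,0,0],"slide":[0,0,-0.9],"claw":0},
])

```text
time_s: 26.9
ee_pos: [0.5905, -0.1419, 0.3129]
orientation: [[-0.209, 0.978, 0.001], [0.978, 0.209, -0.0], [-0.0, 0.001, -1.0]]
force: [0.7, -0.7, 0.0]
gripper_width: 0.504
gripper_force: 0.0
```

>>> step_arm([
  {"twist":[0,0,0],"slide":[-0.9,0,-0.9],"claw":0},
  {"twist":[0,0,0],"slide":[-0.9,0,-0.5],"claw":0},
  {"twist":[0,0,0],"slide":[-0.6,0,0],"claw":0},
  {"twist":[0,0,0],"slide":[-0.3,0,0],"claw":0},
  {"twist":[0,0,0],"slide":[0,0,0],"claw":0},
])

```text
time_s: 27.52
ee_pos: [0.6072, -0.221, 0.352]
orientation: [[-0.209, 0.978, -0.002], [0.978, 0.209, 0.001], [0.001, -0.002, -1.0]]
force: [0.1, 0.3, 1.0]
gripper_width: 0.504
gripper_force: 0.0
```

```bash
python3 st.py; python3 - <<'E'
from k import *
im,p=look('wrist');im=im[:,:,::-1];cv2.imwrite('pics/w9.png',im);np.savez('w9.npz',**p)
E
```

```text
27.525 [ 0.60720215 -0.22103673  0.35199856] [0.1 0.3 1. ] tool x ang 102.05389915969457 [ 14.09919033 -87.24160616] [-0.002  0.001 -1.   ]
```

View pics/w9.png

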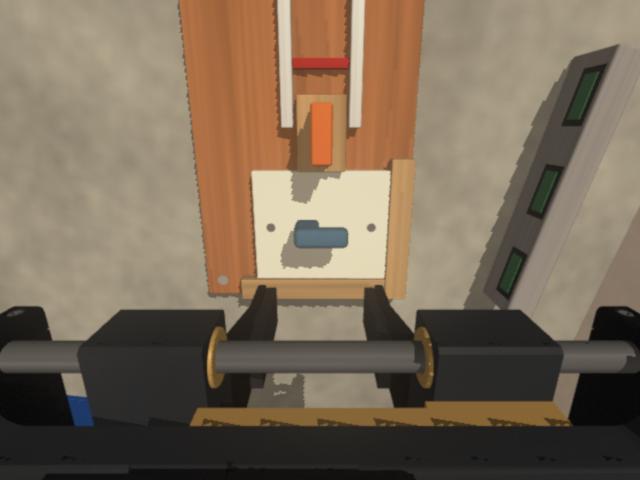

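The tile (252–391, 170–278) sits flush in the corner. The keeper lies past the ridge with its nose at row 170, touching the tile. I'll check the numbers before handing in.

```bash
python3 - <<'E'
from k import *
im=cv2.imread('pics/w9.png');p=dict(np.load('w9.npz'))
ana(im,p,dict(tile=(240,391,165,285,.022),fin=(305,340,95,170,.064)))
B=lambda u,z:((ray(p,[u],z)[0,:2]*1000-C0)@Rz(th)).round(1)
print('keeper back edge top',B((322,95),.03),'nose',B((322,170),.03),B((322,170),.012),'sides',B((297,110),.03),B((347,110),.03),'rail end',B((286,127),.022))
E
```

```text
tile (253, 171, 139, 109) [ 14.8 -86.5 100.1 119.8  90. ] bbox [ -45.057358 -136.6013  ] [ 74.71647 -36.4667 ]
fin (313, 104, 20, 61) [15.2 -6.3 41.2 13.3 89.6] bbox [  8.533572 -26.833462] [21.963839 14.319417]
keeper back edge top [15.1 23. ] nose [ 15.1 -34.8] [ 15.1 -36.8] sides [-4.7 12. ] [34.9 11.9] rail end [-14.6  -0.7]
```

```bash
python3 -c "
from bench import job
print(job.close_job())"
```

```text
the job is handed in; nothing more can be done
None
```

I handed the job in at about 27.5 s of the 72 s: my last measurements show the tile flush and square against both fences and the keeper over the ridge and snug against it, but no verdict came back.

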